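# Press a bush home with bench-mounted locking pliers, release and unload

### The job

Press the copper-coloured bush fully home in the aluminium bearing block with the bench-mounted locking pliers: push the black-gripped moving handle shut until it snaps over centre and rests on its stop - ease it there by feel, do not force it - then let go so that the pliers hold the block by themselves. Next flick the red release lever so that the jaws spring open, lift the finished block out, and set it down upright in the blue tray without dropping it. Leave the other things on the bench alone.

Things in the scene. Friction and masses are not known exactly. Their poses are not given: they have to be found in the camera images.
- pliers_plate: aluminium ground plate 268 x 132 x 10 mm, bolted down, carrying C-jaw locking pliers that lie on their side, parts swinging level 60 mm above the bench. Origin: on the bench under the jaw pivot; x to the jaws, y to the moving handle's side. The pliers swivel about the nest and were bolted fast up to 0.095 rad either way off this x, unmeasured, so all their places below shift sideways.
- nest_floor (a point): centre of the steel nest's floor, 42 mm above the bench, plate (70, 0) mm: the swivel centre. Lips 4 mm high leave the block 2 mm play each way in plate x. Mid-swivel places, plate mm: fixed jaw face y = -18; jaw arms y = -50..-35 and, open, 45..75, x up to 84; fixed handle to x = -100, y = -13..5, its brass screw to x = -124, y = -7..7; nothing but the lever beyond; all tops 71 mm up.
- toggle_link (a joint): angle between the moving handle (20 mm high, black grip, end at x = -124) and the link in it: 0 open, 0.634 rad dead centre, 0.66 to 0.76 locked on the stop. At x = -95 the grip's outer face lies at plate y = 64 open, 30 to 34 locked, +-16 for the swivel. Push it towards -y: up to 15 N, then it snaps past centre onto a hard stop; stop on an 18 N rise. Over 26 N fails.
- release_lever (a joint): swing of the red release lever on the moving handle: 0 at rest to 0.5 rad. Its tab (x = -153..-127, 6 thick, 15 mm high, mid height 60) sticks out behind the handles; locked, its fixed-handle side is at plate y = 8 +-20 for the swivel. Push it towards +y by 10 to 20 mm with 1 to 8 N (over 26 N fails): the handle springs open about 35 mm and takes the tab along.
- bearing_block: loose aluminium bearing block 36 x 36 x 36 mm, about 0.14 kg: flat +x and -x sides up to 26 mm, rounded top of 18 mm radius about its bore. Origin: centre of its underside. Stands in the nest, its axes along the plate's within 0.1 rad, shifted by up to 3 mm. Grasp it from above across the +x and -x sides, with the jaws open.
- bush (a joint): how far the copper-coloured bush is pressed into the block: 0 to 0.0015 m at the start, 0.005 m fully home (flange against the block). Bore 18 mm above the underside, along the block's y; flange 26 mm across, 4 mm thick, on the +y side. Needs about 11 N along the bore.
- tray: blue pressed parts tray, 189 (its x) x 133 (its y) x 30 mm, fixed, empty. Origin: centre of its underside; inner floor 2 mm above it, walls 2 mm thick. On the way to it keep clear of the open cardboard box, 190 mm high, that stands close behind the pliers (its flaps reach to x = 0.50 m): lift the block straight up, then draw it back towards the robot before swinging across.
- mug_1: loose mug, a bystander; origin at the centre of its underside
- tape_rule: loose tape measure, a bystander; origin at the centre of its underside
- dropper_bottle: loose dropper bottle, a bystander; origin at the centre of its underside
- felt_marker: loose marker, a bystander; origin at the centre of its underside
- spare_bush_a: loose spare bush, a bystander; origin at the centre of its underside
- spare_bush_b: loose spare bush, a bystander; origin at the centre of its underside

How it is judged:
By the outcome, as a careful person would: the job done as asked, in the order asked, and still so for the second after the job is handed in, with the robot touching nothing.
It also fails if it takes over 59 s, if anything falls off the work surface, if the arm or the gripper's body presses on something with over 40 N, if the wrist force passes 120 N, or if a joint passes its speed limit or range.

### The arm

A 6-joint arm with a two-finger parallel gripper is mounted at the origin on the work surface; the furniture and walls round the work are solid. World frame = base frame: x ahead of the robot, y to its left, z up, the work surface at z = 0. Lengths are in m, angles in rad, forces in N, time in s.
With the tool pointing down it reaches from about 0.25 to 0.725 m from the base axis. Payload 4 kg.
Tool frame: the origin (TCP) lies midway between the tips of the shut fingers; the grasp point (between the pads) lies 19 mm behind it; z points along the fingers, y is the line along which they close (so a half turn about z gives the same grasp; the last joint's range is limited). The gripper opens to 85 mm and grips with 20 to 120 N. Pads are 22 mm wide; open, the fingers measure 114 mm over their backs; the gripper's body (76 mm by 85 mm) begins 54 mm behind the grasp point. The pads swing forward as they close: fully open they stand 13 mm farther back than shut.
Start: joints at [-1.336, 0.241, 0.005, 1.335, 0, 1.571], TCP at [0.116, -0.486, 0.231] pointing down, gripper open.
Joint ranges: [-2.72, 2.72], [-1.05, 1.87], [-1.09, 1.28], [-1.99, 2.15], [-1.42, 1.44], [-3.14, 3.14]. Speed limits (rad/s): [2.79, 2.79, 3.14, 3.14, 3.14, 3.14].

### API

Orientations are given as a unit quaternion [x, y, z, w].
In Python, from workcell import bot gives the robot as it stands. The module is installed in compiled form; this text tells all that it offers.
- The arm moves only by the tool drive_tool, never from a script. Its arguments are lists of equal length, an entry for each row: "slide": the shift along the tool's x, y, z scaled (see below), a list of three; "rotation": the turn, a rotation vector about the tool's x, y, z scaled (see below), a list of three. A call has exactly 8 rows; each row is the pose to reach, as a shift and turn from the pose commanded when the call began, along the tool's axes at that moment; what a row does not reach only later rows make up. The controller multiplies each number of a shift by 250 mm and each number of a turn by 0.5 rad. A row lasts 1/8 s, in which the tool goes at most 62.5 mm and 10.7 degrees, less where a joint would pass 70% of its speed; a pose out of reach is approached as far as the arm can. A call with a number of a shift or a turn outside -1 to 1 is refused whole. A call with a gripper value outside its range is refused whole. "gripper" is the opening, from 0 (shut) to 1 (fully open), set as the call begins (left out, the last holds). The fingers move at their own pace and stop on an object; the grip force is fixed at half the most. Time passes only in rows, so rows that repeat a pose let the fingers close, or fill a call up. It gives the time, the measured TCP pose, the force, the opening and the grip force at its end, in the units of the state.
- bot.get_obs(): the state, without advancing time (a new reading comes with each control period).
- bot.camera(name): name is "scene" or "top" or "wrist"; returns a dict with "image" (480x640x3 uint8, red, green, blue), "z_map" (480x640 float32, m along the optical axis (not along the pixel's ray), 0 where there is no reading), "camera_matrix" (3x3 intrinsics, pixels), "xyz" and "orientation" of the camera in the world. Camera axes: x right, y up, looking along -z (the intrinsics and any distortion apply to the point x, -y, -z); pixel columns grow to the right and rows downward; lengths in m; the calibration is good to about 2 mm. The wrist camera is an equidistant fisheye: a pixel r from the principal point sees the ray r / f radians off the axis. A picture is of the moment at which its call begins.
- bot.job_done(): hands the job in; it is judged then, once.
The state is a dict: "clock": time; "joint_pos": joint angles; "joint_vel": joint speeds; "tau": joint torques, N m; "eef_pos": TCP position; "tool_rot": TCP orientation; "ft_force": force on the tool from outside, world axes, zero at the start; "ft_torque": the same for the moment, N m; "grip_width": finger opening in m; "grasp_force": force on a finger pad.
Only numpy, scipy, OpenCV 4.12 (cv2) and the standard library are available. Lean on these libraries where they do the work, as an engineer would, in place of code of your own. Each camera call takes 0.05 s, during which the arm holds its last target. There are 200 camera calls.

## Working session

There is one attempt and no reset: what is moved stays moved. The work goes in short steps, Python scripts to look and compute and a tool call to move; the robot and the scene stay as the last step left them, time stands still between calls to the robot, and variables do not carry over. Pictures are saved under pics/ and viewed, at most 12 in all, crops included, and the job is handed in when it is done.

Besides the shell and the picture viewer there is one more tool, called as name(argument=value, ...) on one line, values as JSON. drive_tool: Moves the arm, as the interface text tells. Shifts and turns lie within -1 to 1; 1 stands for 250 mm of shift or 0.5 rad of turn. Its arguments: {"type":"object","properties":{"slide":{"type":"array","items":{"type":"array","items":{"type":"number"}}},"rotation":{"type":"array","items":{"type":"array","items":{"type":"number"}}},"gripper":{"type":"number"}},"required":["slide","rotation"]}

```bash
mkdir -p pics; cat > h.py <<'E'
import numpy as np, cv2
from scipy.spatial.transform import Rotation as R
from workcell import bot
def snap(n):
    c=bot.camera(n); c['R']=R.from_quat(c['orientation']).as_matrix(); return c
def world(c):
    K=c['camera_matrix']; z=c['z_map']; v,u=np.mgrid[:480,:640]
    p=np.stack([(u-K[0,2])/K[0,0]*z,-(v-K[1,2])/K[1,1]*z,-z],-1)
    return p@c['R'].T+c['xyz']
def ray(c,u,v,h):
    K=c['camera_matrix']; d=c['R']@np.array([(u-K[0,2])/K[0,0],-(v-K[1,2])/K[1,1],-1.])
    return c['xyz']+d*(h-c['xyz'][2])/d[2]
def save(c,n): cv2.imwrite('pics/'+n,c['image'][:,:,::-1])
E
python3 - <<'E'
from h import *
o=bot.get_obs()
for k in o: print(k,np.round(o[k],4))
for n in('top','scene'):
    c=snap(n); save(c,n+'.png'); np.savez(n,**c); print(n,np.round(c['xyz'],3),c['camera_matrix'].tolist(),np.round(c['R'],3).tolist())
E
```

```text
clock 0.0
joint_pos [-1.336   0.2414  0.0037  1.3352 -0.      1.5708]
joint_vel [ 0.0005 -0.0008  0.0008  0.0007 -0.0004 -0.0013]
tau [ 1.20000e-03 -3.72317e+01  2.52409e+01  1.70000e-02  1.00000e-04
 -0.00000e+00]
eef_pos [ 0.1162 -0.4857  0.2304]
tool_rot [ 9.931e-01  1.171e-01 -1.000e-04 -1.000e-03]
ft_force [0.7014 0.4987 0.0223]
ft_torque [0.0688 0.0085 0.0099]
grasp_force 0.0
grip_width 0.0853
top [ 0.247 -0.157  1.488] [[572.0189150476767, 0.0, 325.91813252233], [0.0, 572.0189150476767, 241.33491123892998], [0.0, 0.0, 1.0]] [[-0.023, 0.985, -0.168], [-0.999, -0.027, -0.023], [-0.027, 0.168, 0.985]]
scene [0.076 0.671 0.855] [[464.85847728754715, 0.0, 319.5730539932071], [0.0, 464.85847728754715, 224.92454035222164], [0.0, 0.0, 1.0]] [[-0.887, 0.299, -0.351], [-0.461, -0.58, 0.671], [-0.003, 0.757, 0.653]]
```

View pics/top.png

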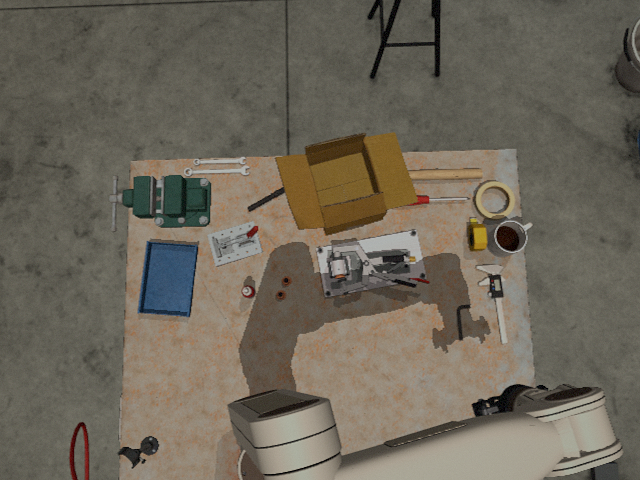

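View pics/scene.png

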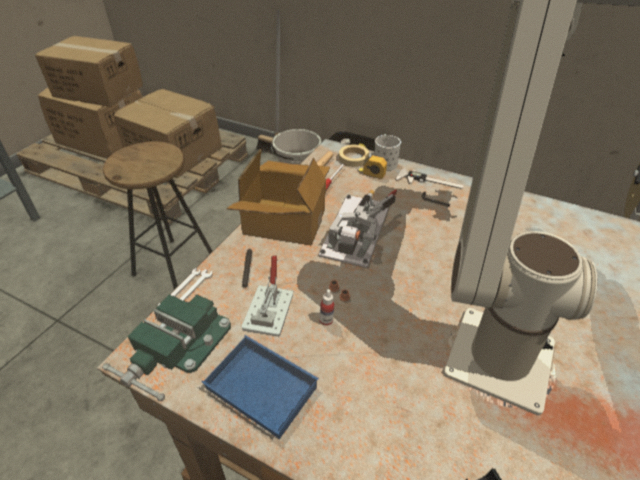

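The top view shows the plate at (318–425, 230–297) with its jaws to the left and the moving handle on the near side. The red lever is at about (423, 280), the tray at (168, 278) and the box at (345, 180). The scene view agrees. Next I measure the corners and look closer.

```bash
cat > m.py <<'E'
from h import *
c=dict(np.load('top.npz')); W=world(c); im=c['image']; hsv=cv2.cvtColor(im,cv2.COLOR_RGB2HSV)
print('bench z',np.median(W[330:340,200:230,2]))
# tray
m=cv2.inRange(hsv,(100,100,40),(125,255,255)); m[:, :120]=0;m[:,210:]=0
r=cv2.minAreaRect(cv2.findNonZero(m)); print('tray',r)
pts=W[(m>0)&(abs(W[...,2]-.002)<.008)]; print('floor',len(pts),pts.min(0),pts.max(0))
for b in cv2.boxPoints(r): print(ray(c,*b,.03))
# plate: height 5..16mm in ROI
z=W[...,2]; roi=np.zeros(z.shape,bool); roi[225:305,310:432]=1
m=(roi&(z>.005)&(z<.3)).astype('u1'); n,l,s,_=cv2.connectedComponentsWithStats(m); k=1+s[1:,4].argmax()
P=W[(l==k)&(z<.017)][:,:2].astype('f4'); r=cv2.minAreaRect(P); print('plate',r); print(cv2.boxPoints(r))
red=cv2.inRange(hsv,(0,150,80),(8,255,255))|cv2.inRange(hsv,(172,150,80),(180,255,255)); red[~roi]=0
q=W[red>0]; print('red',len(q),q.min(0),q.max(0),q.mean(0))
for n,a in (('top',(225,305,310,435)),('scene',(180,270,310,405))):
    d=np.load(n+'.npz')['image'][a[0]:a[1],a[2]:a[3],::-1]
    cv2.imwrite(f'pics/{n}_c.png',cv2.resize(d,None,fx=5.5,fy=5.5,interpolation=cv2.INTER_CUBIC))
E
python3 m.py
```

```text
bench z 0.00011315865606520426
tray ((167.43572998046875, 278.5508728027344), (51.41791534423828, 73.26970672607422), 6.654425621032715)
floor 3020 [ 0.31698613  0.22100721 -0.00599534] [0.50741883 0.36199927 0.00989697]
[0.32665194 0.36312901 0.03      ]
[0.51508777 0.3469365  0.03      ]
[0.49562762 0.21252078 0.03      ]
[0.30838724 0.23145465 0.03      ]
plate ((0.43693581223487854, -0.2363836169242859), (0.14949794113636017, 0.2750972807407379), 6.7004570960998535)
[[ 0.3466484  -0.10849608]
 [ 0.3787464  -0.38171437]
 [ 0.5272232  -0.36427116]
 [ 0.49512523 -0.09105286]]
red 32 [ 0.38116263 -0.37446169  0.05898063] [ 0.39250462 -0.32963101  0.07151033] [ 0.3877849  -0.35351923  0.06546349]
```

View pics/top_c.png

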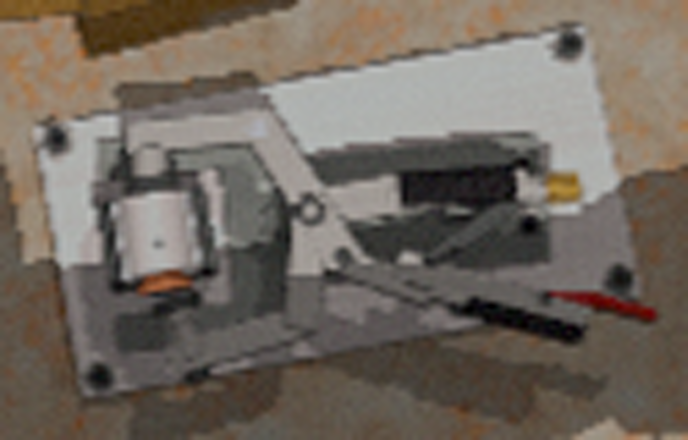

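The crop shows the four plate bolts at crop (57,138), (569,42), (620,277) and (99,376). Pivot is at (308,208), the block top at (157,243), the brass screw tip at (580,187), the grip end at (583,335) and the red tab end at (655,315).

```bash
cat > m2.py <<'E'
from h import *
c=dict(np.load('top.npz')); W=world(c)
f=lambda u,v,h: ray(c,310+(u+.5)/5.5-.5,225+(v+.5)/5.5-.5,h)
B=np.array([f(*p,.012) for p in((57,138),(569,42),(620,277),(99,376))])
ex=(B[0]+B[3]-B[1]-B[2])[:2]; ex/=np.linalg.norm(ex); ey=np.array([-ex[1],ex[0]])
ct=B.mean(0)[:2]; print('bolts',B.round(4).tolist(),'centre',ct,'ex',ex,'ang',np.arctan2(ex[1],ex[0]))
print('sizes',np.linalg.norm(B[0]-B[1]),np.linalg.norm(B[0]-B[3]))
for n,u,v,h in(('pivot',308,208,.071),('blocktop',157,243,.078),('blockL',121,243,.068),('blockR',199,238,.068),('screw',580,187,.066),('gripend_out',583,340,.07),('grip_out_start',470,316,.07),('tabend',655,316,.067),('tabstart',553,294,.067),('nestTL',100,143,.046),('nestBR',215,283,.046)):
    p=f(u,v,h); uu=int(310+u/5.5);vv=int(225+v/5.5)
    print(n,p.round(4),'rel ctr',np.round([(p[:2]-ct)@ex*1e3,(p[:2]-ct)@ey*1e3],1),'depth z',W[vv,uu].round(3))
# block by depth
z=W[...,2]; roi=np.zeros(z.shape,bool); roi[255:282,325:352]=1
q=W[roi&(z>.073)&(z<.083)]; print('blk top pts',len(q),q.min(0),q.max(0),q.mean(0))
E
python3 m2.py
```

```text
bolts [[0.4778, -0.1058, 0.012], [0.5173, -0.3502, 0.012], [0.4046, -0.3686, 0.012], [0.3644, -0.1231, 0.012]] centre [ 0.44103754 -0.23692001] ex [-0.16070307  0.9870028 ] ang 1.7321992666733843
sizes 0.24760102123218988 0.11472661318612906
pivot [ 0.4334 -0.2209  0.071 ] rel ctr [17.  5.] depth z [ 0.434 -0.222  0.073]
blocktop [ 0.4184 -0.1521  0.078 ] rel ctr [87.3  8.7] depth z [ 0.418 -0.152  0.079]
blockL [ 0.42   -0.1358  0.068 ] rel ctr [103.2   4.5] depth z [ 0.419 -0.137  0.073]
blockR [ 0.4214 -0.1712  0.068 ] rel ctr [68.   8.8] depth z [ 0.424 -0.172  0.046]
screw [ 0.4404 -0.3449  0.066 ] rel ctr [-106.4   18. ] depth z [ 0.447 -0.352  0.01 ]
gripend_out [ 0.3705 -0.3423  0.07  ] rel ctr [-92.6  86.6] depth z [ 0.377 -0.352  0.005]
grip_out_start [ 0.3826 -0.2921  0.07  ] rel ctr [-45.1  66.6] depth z [ 0.383 -0.293  0.064]
tabend [ 0.3807 -0.3755  0.067 ] rel ctr [-127.1   81.8] depth z [ 0.387 -0.386  0.002]
tabstart [ 0.3919 -0.3302  0.067 ] rel ctr [-84.2  63.5] depth z [ 0.392 -0.33   0.069]
nestTL [ 0.4696 -0.1269  0.046 ] rel ctr [104.  -45.9] depth z [ 0.472 -0.127  0.02 ]
nestBR [ 0.4031 -0.1782  0.046 ] rel ctr [64.1 28. ] depth z [ 0.407 -0.18   0.01 ]
blk top pts 141 [ 0.38838199 -0.16644604  0.07313591] [ 0.4483952  -0.13441263  0.08290513] [ 0.42173017 -0.15072408  0.07656804]
```

drive_tool(slide=[[0.15,-0.08,-0.04],[0.32,-0.17,-0.08],[0.5,-0.27,-0.08],[0.68,-0.37,-0.08],[0.84,-0.46,-0.08],[0.96,-0.525,-0.08],[0.96,-0.525,-0.08],[0.96,-0.525,-0.08]], rotation=[[0,0,0.05],[0,0,0.1],[0,0,0.2],[0,0,0.26],[0,0,0.26],[0,0,0.26],[0,0,0.26],[0,0,0.26]], gripper=0)

```text
clock: 1.1
eef_pos: [0.3188, -0.3029, 0.251]
tool_rot: [0.999, 0.052, -0.0, -0.0]
ft_force: [-0.2, 0.6, 0.7]
grip_width: 0.0
grasp_force: 0.0
```

```bash
python3 - <<'E'
from h import *
o=bot.get_obs(); print(o['clock'],o['eef_pos'],R.from_quat(o['tool_rot']).as_matrix().round(4).tolist(),o['ft_force'])
c=snap('wrist'); save(c,'w1.png'); np.savez('w1',**c); print(c['xyz'],c['R'].round(3).tolist(),c['camera_matrix'].tolist(),(c['z_map']>0).mean())
c=snap('top'); np.savez('top2',**c)
cv2.imwrite('pics/t2c.png',cv2.resize(c['image'][225:305,310:435,::-1],None,fx=5.5,fy=5.5,interpolation=cv2.INTER_CUBIC))
E
```

```text
1.1 [ 0.31880111 -0.30288291  0.25101679] [[0.9945, 0.1048, -0.0009], [0.1048, -0.9945, 0.0002], [-0.0009, -0.0003, -1.0]] [-0.15008515  0.60047237  0.66030734]
[ 0.39409113 -0.29388686  0.39289244] [[0.104, 0.95, 0.295], [-0.995, 0.1, 0.031], [-0.0, -0.297, 0.955]] [[371.64829954431775, 0.0, 315.6795949944944], [0.0, 371.64829954431775, 237.04653604550342], [0.0, 0.0, 1.0]] 0.9960709635416667
```

View pics/w1.png

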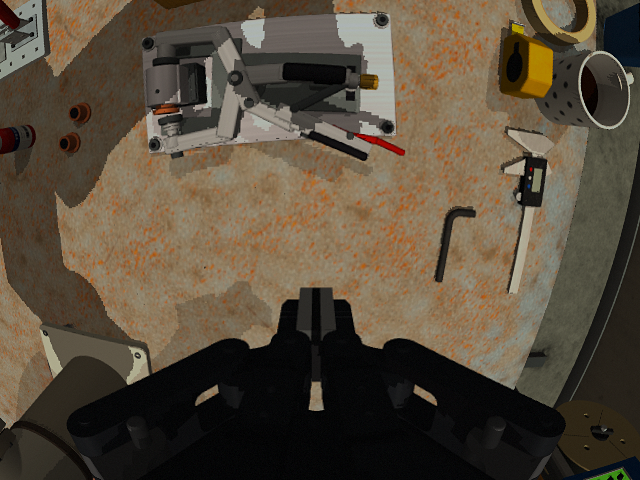

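The wrist view shows bolts at (148,43), (382,20), (388,127) and (154,145). The pivot is at (236,77), the screw tip at (378,81), the grip end at (366,157), the tab end at (403,152) and the block at (165,85). The shut fingers hang at (316,310).

```bash
cat >> h.py <<'E'
def fray(c,u,v,h):
    K=c['camera_matrix']; x=(u-K[0,2])/K[0,0]; y=(v-K[1,2])/K[1,1]; r=np.hypot(x,y); s=np.sin(r)/max(r,1e-9)
    d=c['R']@np.array([x*s,-y*s,-np.cos(r)]); return c['xyz']+d*(h-c['xyz'][2])/d[2]
E
python3 - <<'E'
from h import *
c=dict(np.load('w1.npz'))
B=np.array([fray(c,*p,.012) for p in((148,43),(382,20),(388,127),(154,145))])
ex=(B[0]+B[3]-B[1]-B[2])[:2]; ex/=np.linalg.norm(ex); ey=np.array([-ex[1],ex[0]]); ct=B.mean(0)[:2]
print(B.round(4).tolist(),ct,ex,np.arctan2(*ex[::-1]),np.linalg.norm(B[0]-B[1]),np.linalg.norm(B[0]-B[3]))
for n,u,v,h in(('pivot',236,77,.071),('screwtip',378,81,.062),('grip tip outer',366,159,.07),('grip start outer',310,138,.07),('tabend',403,153,.067),('tabstart',358,136,.067),('fixedgrip R up',347,68,.071),('fixedgrip R lo',347,79,.071),('fixedgrip L up',284,64,.071),('fixedgrip L lo',284,77,.071)):
    p=fray(c,u,v,h)[:2]; print(n,p.round(4),np.round([(p-ct)@ex*1e3,(p-ct)@ey*1e3],1))
cv2.imwrite('pics/w1c.png',cv2.resize(c['image'][10:165,135:412,::-1],None,fx=2.88,fy=2.88,interpolation=cv2.INTER_CUBIC))
E
```

```text
[[0.4747, -0.1041, 0.012], [0.5135, -0.3492, 0.012], [0.4011, -0.3675, 0.012], [0.3617, -0.1214, 0.012]] [ 0.43776342 -0.23554591] [-0.15723049  0.98756193] 1.728681963401561 0.24813018264366574 0.1143028407912276
pivot [ 0.4306 -0.2212] [15.3  4.8]
screwtip [ 0.4402 -0.3441] [-107.5   14.7]
grip tip outer [ 0.3696 -0.3405] [-92.9  83.8]
grip start outer [ 0.3823 -0.2902] [-45.2  63.3]
tabend [ 0.3791 -0.3734] [-126.9   79.6]
tabstart [ 0.3887 -0.3315] [-87.   63.5]
fixedgrip R up [ 0.4467 -0.3151] [-79.9   3.7]
fixedgrip R lo [ 0.437  -0.3161] [-79.4  13.4]
fixedgrip L up [ 0.4446 -0.2615] [-26.7  -2.7]
fixedgrip L lo [ 0.4332 -0.2627] [-26.1   8.8]
```

View pics/w1c.png

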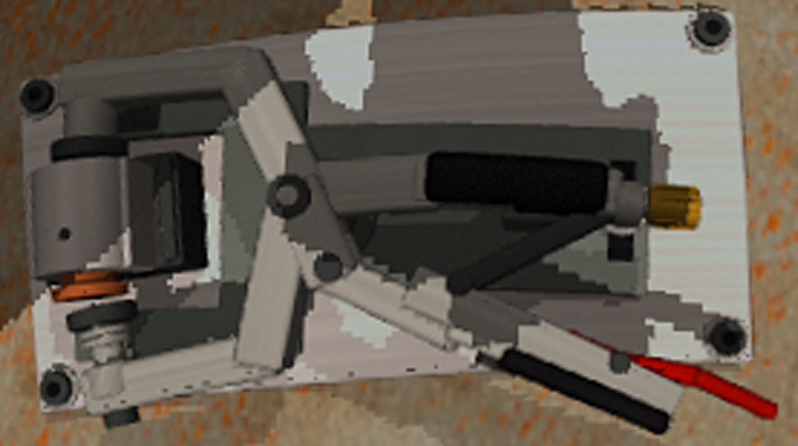

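drive_tool(slide=[[0.04,0.036,0.12],[0.08,0.072,0.3],[0.08,0.072,0.5],[0.08,0.072,0.66],[0.08,0.072,0.76],[0.08,0.072,0.804],[0.08,0.072,0.804],[0.08,0.072,0.804]], rotation=[[0,0,0],[0,0,0],[0,0,0],[0,0,0],[0,0,0],[0,0,0],[0,0,0],[0,0,0]], gripper=0)

```text
clock: 2.2
eef_pos: [0.3416, -0.3196, 0.0515]
tool_rot: [0.999, 0.052, 0.001, 0.001]
ft_force: [-0.6, 0.1, 1.4]
grip_width: -0.0003
grasp_force: 0.0
```

drive_tool(slide=[[0.01,0,0],[0.02,0,0],[0.03,0,0],[0.04,0,0],[0.05,0,0],[0.06,0,0],[0.07,0,0],[0.08,0,0]], rotation=[[0,0,0],[0,0,0],[0,0,0],[0,0,0],[0,0,0],[0,0,0],[0,0,0],[0,0,0]])

```text
clock: 3.2
eef_pos: [0.361, -0.3165, 0.0503]
tool_rot: [0.999, 0.052, -0.0, -0.0]
ft_force: [0.4, -0.1, -0.1]
grip_width: 0.0003
grasp_force: 0.0
```

drive_tool(slide=[[0.006,0,0],[0.012,0,0],[0.018,0,0],[0.024,0,0],[0.03,0,0],[0.036,0,0],[0.042,0,0],[0.048,0,0]], rotation=[[0,0,0],[0,0,0],[0,0,0],[0,0,0],[0,0,0],[0,0,0],[0,0,0],[0,0,0]])

```text
clock: 4.2
eef_pos: [0.3716, -0.3155, 0.0501]
tool_rot: [0.999, 0.052, -0.001, 0.0]
ft_force: [-5.7, -2.3, 1.4]
grip_width: -0.0003
grasp_force: 2.6
```

drive_tool(slide=[[0.005,0,0],[0.01,0,0],[0.015,0,0],[0.02,0,0],[0.025,0,0],[0.03,0,0],[0.035,0,0],[0.04,0,0]], rotation=[[0,0,0],[0,0,0],[0,0,0],[0,0,0],[0,0,0],[0,0,0],[0,0,0],[0,0,0]])

```text
clock: 5.2
eef_pos: [0.3804, -0.3152, 0.05]
tool_rot: [0.999, 0.051, -0.002, 0.001]
ft_force: [-8.5, -4.0, 2.1]
grip_width: -0.0001
grasp_force: 3.6
```

drive_tool(slide=[[0.004,0,0],[0.008,0,0],[0.012,0,0],[0.016,0,0],[0.02,0,0],[0.024,0,0],[0.028,0,0],[0.032,0,0]], rotation=[[0,0,0],[0,0,0],[0,0,0],[0,0,0],[0,0,0],[0,0,0],[0,0,0],[0,0,0]])

```text
clock: 6.2
eef_pos: [0.3884, -0.3148, 0.0501]
tool_rot: [0.999, 0.051, -0.002, 0.001]
ft_force: [-7.8, -4.2, 2.3]
grip_width: 0.0001
grasp_force: 3.9
```

drive_tool(slide=[[0.002,0,0],[0.004,0,0],[0.006,0,0],[0.008,0,0],[0.01,0,0],[0.012,0,0],[0.014,0,0],[0.016,0,0]], rotation=[[0,0,0],[0,0,0],[0,0,0],[0,0,0],[0,0,0],[0,0,0],[0,0,0],[0,0,0]])

```text
clock: 7.2
eef_pos: [0.3951, -0.3129, 0.0503]
tool_rot: [0.999, 0.052, 0.001, -0.0]
ft_force: [-1.1, -0.8, -0.2]
grip_width: 0.0001
grasp_force: 0.6
```

drive_tool(slide=[[0.001,0,0],[0.002,0,0],[0.003,0,0],[0.004,0,0],[0.005,0,0],[0.006,0,0],[0.007,0,0],[0.008,0,0]], rotation=[[0,0,0],[0,0,0],[0,0,0],[0,0,0],[0,0,0],[0,0,0],[0,0,0],[0,0,0]])

```text
clock: 8.2
eef_pos: [0.3967, -0.3128, 0.0503]
tool_rot: [0.999, 0.052, 0.0, -0.0]
ft_force: [0.2, -0.3, -0.1]
grip_width: -0.0002
grasp_force: 0.0
```

Free again, so the handle has snapped ahead of the finger. I keep easing on to feel the stop.

drive_tool(slide=[[0.001,0,0],[0.002,0,0],[0.003,0,0],[0.004,0,0],[0.005,0,0],[0.006,0,0],[0.007,0,0],[0.008,0,0]], rotation=[[0,0,0],[0,0,0],[0,0,0],[0,0,0],[0,0,0],[0,0,0],[0,0,0],[0,0,0]])

```text
clock: 9.2
eef_pos: [0.3987, -0.3125, 0.0503]
tool_rot: [0.999, 0.052, -0.0, 0.0]
ft_force: [0.4, -0.7, 0.5]
grip_width: 0.0
grasp_force: 0.0
```

drive_tool(slide=[[0.001,0,0],[0.002,0,0],[0.003,0,0],[0.004,0,0],[0.005,0,0],[0.006,0,0],[0.007,0,0],[0.008,0,0]], rotation=[[0,0,0],[0,0,0],[0,0,0],[0,0,0],[0,0,0],[0,0,0],[0,0,0],[0,0,0]])

```text
clock: 10.2
eef_pos: [0.4006, -0.3123, 0.0503]
tool_rot: [0.999, 0.052, -0.0, 0.0]
ft_force: [0.1, -0.9, -0.2]
grip_width: -0.0002
grasp_force: 0.0
```

drive_tool(slide=[[0.001,0,0],[0.002,0,0],[0.003,0,0],[0.004,0,0],[0.005,0,0],[0.006,0,0],[0.007,0,0],[0.008,0,0]], rotation=[[0,0,0],[0,0,0],[0,0,0],[0,0,0],[0,0,0],[0,0,0],[0,0,0],[0,0,0]])

```text
clock: 11.2
eef_pos: [0.4017, -0.3122, 0.0502]
tool_rot: [0.999, 0.052, -0.001, 0.0]
ft_force: [-5.5, -1.0, 2.9]
grip_width: -0.0003
grasp_force: 2.9
```

```bash
python3 - <<'E'
from h import *
c=snap('wrist'); np.savez('w2',**c); print(c['xyz'])
cv2.imwrite('pics/w2.png',cv2.resize(c['image'][60:360,100:500,::-1],None,fx=2,fy=2))
E
```

```text
[ 0.47714853 -0.30320203  0.1920328 ]
```

View pics/w2.png

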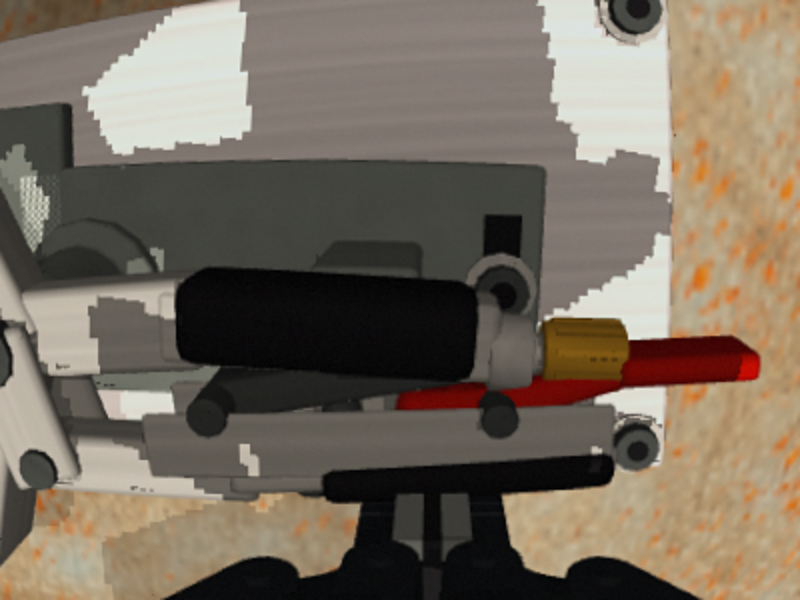

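The view shows the handle nearly parallel to the fixed one. The fingers touch the grip at (430,490) and the red tab sits beyond the brass screw at (625–760, 340–385). I press a little more to confirm the stop.

drive_tool(slide=[[0.001,0,0],[0.002,0,0],[0.003,0,0],[0.004,0,0],[0.005,0,0],[0.006,0,0],[0.006,0,0],[0.006,0,0]], rotation=[[0,0,0],[0,0,0],[0,0,0],[0,0,0],[0,0,0],[0,0,0],[0,0,0],[0,0,0]])

```text
clock: 12.25
eef_pos: [0.402, -0.3122, 0.0502]
tool_rot: [0.999, 0.052, -0.002, 0.0]
ft_force: [-7.2, -1.6, 5.4]
grip_width: -0.0
grasp_force: 4.3
```

drive_tool(slide=[[0.001,0,0],[0.002,0,0],[0.003,0,0],[0.004,0,0],[0.005,0,0],[0.006,0,0],[0.007,0,0],[0.007,0,0]], rotation=[[0,0,0],[0,0,0],[0,0,0],[0,0,0],[0,0,0],[0,0,0],[0,0,0],[0,0,0]])

```text
clock: 13.25
eef_pos: [0.4023, -0.3121, 0.0502]
tool_rot: [0.999, 0.052, -0.004, 0.0]
ft_force: [-11.6, -2.5, 7.1]
grip_width: -0.0003
grasp_force: 6.2
```

drive_tool(slide=[[0.001,0,0],[0.002,0,0],[0.003,0,0],[0.004,0,0],[0.005,0,0],[0.005,0,0],[0.005,0,0],[0.005,0,0]], rotation=[[0,0,0],[0,0,0],[0,0,0],[0,0,0],[0,0,0],[0,0,0],[0,0,0],[0,0,0]])

```text
clock: 14.25
eef_pos: [0.4024, -0.3121, 0.0502]
tool_rot: [0.999, 0.051, -0.005, 0.001]
ft_force: [-14.7, -3.1, 9.8]
grip_width: 0.0002
grasp_force: 7.5
```

Solid stop: 15 N sideways and no movement. I let go and back off.

drive_tool(slide=[[-0.02,0,0],[-0.06,0,0],[-0.12,0,0],[-0.12,0,-0.15],[-0.12,0.08,-0.3],[-0.1,0.15,-0.36],[-0.05,0.2,-0.36],[-0.05,0.2,-0.36]], rotation=[[0,0,0],[0,0,0],[0,0,0],[0,0,0],[0,0,0],[0,0,0],[0,0,0],[0,0,0]])

```text
clock: 15.25
eef_pos: [0.4002, -0.3633, 0.1404]
tool_rot: [0.999, 0.052, 0.001, 0.0]
ft_force: [-0.7, 0.9, -0.0]
grip_width: 0.0001
grasp_force: 0.0
```

```bash
python3 - <<'E'
from h import *
o=bot.get_obs(); print(o['eef_pos'],R.from_quat(o['tool_rot']).as_matrix().round(4)[:2,:2].tolist())
c=snap('wrist'); np.savez('w3',**c); print(c['xyz'])
cv2.imwrite('pics/w3.png',cv2.resize(c['image'][0:300,100:500,::-1],None,fx=2,fy=2))
E
```

```text
[ 0.40018533 -0.36326703  0.14035635] [[0.9945, 0.1043], [0.1043, -0.9945]]
[ 0.47519792 -0.35424715  0.2823684 ]
```

View pics/w3.png

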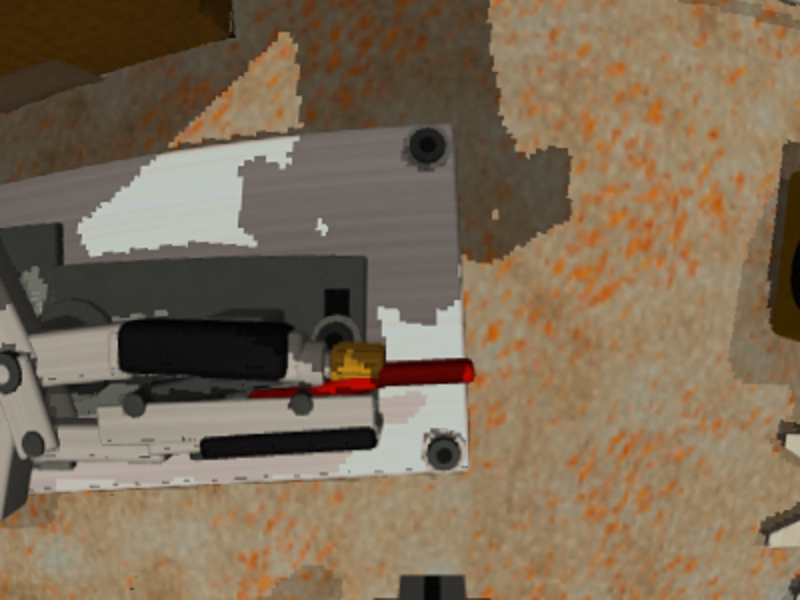

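The handle stays locked by itself. The tab runs from crop (385,364–386) to (472,360–381), and the screw ends at (385,345–375).

```bash
python3 - <<'E'
from h import *
c=dict(np.load('w3.npz')); T=np.array([.4002,-.3633]); M=np.array([[.9945,.1045],[.1045,-.9945]])
for n,u,v,h in(('tab far in',472,360,.0675),('tab far out',472,381,.0675),('tab near in',387,364,.0675),('tab near out',387,386,.0675),('screw tip fix side',385,346,.063),('screw tip',385,375,.063),('boltBR',443,452,.012),('boltTR',428,146,.012)):
    p=fray(c,100+u/2,v/2,h)[:2]; print(n,p.round(4),'tool mm',((p-T)@M*1e3).round(1))
E
```

```text
tab far in [ 0.445  -0.3695] tool mm [43.9 10.8]
tab far out [ 0.4388 -0.3702] tool mm [37.7 10.9]
tab near in [ 0.4413 -0.3449] tool mm [ 42.8 -14. ]
tab near out [ 0.4347 -0.3455] tool mm [ 36.2 -14.1]
screw tip fix side [ 0.4459 -0.3436] tool mm [ 47.5 -14.8]
screw tip [ 0.4372 -0.3444] tool mm [ 38.7 -14.9]
boltBR [ 0.4013 -0.3666] tool mm [0.7 3.4]
boltTR [ 0.5135 -0.3492] tool mm [114.1  -2.2]
```

```bash
python3 - <<'E'
from h import *
c=dict(np.load('top.npz')); W=world(c); s=W[125:240,270:430].reshape(-1,3); s=s[s[:,2]>.09]
for y in np.arange(-.36,.1,.03):
    q=s[(abs(s[:,1]-y)<.015)]
    if len(q): print(round(y,2),len(q),'minx',q[:,0].min().round(3),'z there',q[q[:,0].argmin(),2].round(3),'maxz',q[:,2].max().round(3))
E
```

```text
-0.36 29 minx 0.577 z there 0.099 maxz 0.102
-0.33 401 minx 0.569 z there 0.105 maxz 0.113
-0.3 819 minx 0.56 z there 0.115 maxz 0.121
-0.27 910 minx 0.548 z there 0.105 maxz 0.182
-0.24 686 minx 0.541 z there 0.118 maxz 0.185
-0.21 412 minx 0.533 z there 0.103 maxz 0.19
-0.18 440 minx 0.526 z there 0.115 maxz 0.188
-0.15 509 minx 0.247 z there 1.488 maxz 1.488
-0.12 423 minx 0.515 z there 0.13 maxz 0.194
-0.09 845 minx 0.509 z there 0.152 maxz 0.19
-0.06 931 minx 0.504 z there 0.17 maxz 0.174
-0.03 508 minx 0.545 z there 0.159 maxz 0.162
0.0 48 minx 0.643 z there 0.147 maxz 0.157
```

drive_tool(slide=[[0.13,0.032,0],[0.264,0.032,0],[0.264,0.032,0.08],[0.264,0.032,0.2],[0.264,0.032,0.3],[0.264,0.032,0.353],[0.25,0.032,0.353],[0.235,0.032,0.353]], rotation=[[0,0,0],[0,0,0],[0,0,0],[0,0,0],[0,0,0],[0,0,0],[0,0,0],[0,0,0]])

```text
clock: 16.3
eef_pos: [0.4593, -0.3649, 0.053]
tool_rot: [0.999, 0.052, 0.001, 0.0]
ft_force: [-0.6, 0.5, 0.6]
grip_width: -0.0002
grasp_force: 0.0
```

drive_tool(slide=[[-0.006,0,0],[-0.012,0,0],[-0.018,0,0],[-0.024,0,0],[-0.03,0,0],[-0.036,0,0],[-0.042,0,0],[-0.048,0,0]], rotation=[[0,0,0],[0,0,0],[0,0,0],[0,0,0],[0,0,0],[0,0,0],[0,0,0],[0,0,0]])

```text
clock: 17.3
eef_pos: [0.4476, -0.3661, 0.0522]
tool_rot: [0.999, 0.052, 0.0, 0.0]
ft_force: [0.9, -1.3, 0.2]
grip_width: 0.0004
grasp_force: 1.0
```

drive_tool(slide=[[-0.006,0,0],[-0.012,0,0],[-0.018,0,0],[-0.024,0,0],[-0.03,0,0],[-0.036,0,0],[-0.042,0,0],[-0.048,0,0]], rotation=[[0,0,0],[0,0,0],[0,0,0],[0,0,0],[0,0,0],[0,0,0],[0,0,0],[0,0,0]])

```text
clock: 18.3
eef_pos: [0.435, -0.3669, 0.052]
tool_rot: [0.999, 0.052, -0.0, -0.0]
ft_force: [0.8, -0.4, 0.4]
grip_width: -0.0002
grasp_force: 0.5
```

```bash
python3 - <<'E'
from h import *
c=snap('top'); np.savez('top3',**c); W=world(c); im=c['image']; hsv=cv2.cvtColor(im,cv2.COLOR_RGB2HSV)
roi=np.zeros(W.shape[:2],bool); roi[225:305,380:445]=1
red=cv2.inRange(hsv,(0,150,60),(8,255,255))|cv2.inRange(hsv,(172,150,60),(180,255,255)); red[~roi]=0
q=W[red>0]; print('red',len(q), q.min(0),q.max(0)) if len(q) else print('none')
E
```

```text
none
```

drive_tool(slide=[[0,0,-0.15],[0,0,-0.35],[-0.02,0,-0.55],[-0.08,-0.15,-0.6],[-0.12,-0.35,-0.6],[-0.15,-0.55,-0.6],[-0.15,-0.69,-0.6],[-0.15,-0.69,-0.6]], rotation=[[0,0,0],[0,0,0],[0,0,0],[0,0,0],[0,0,0],[0,0,0],[0,0,0],[0,0,0]], gripper=1)

```text
clock: 19.35
eef_pos: [0.3786, -0.1971, 0.2019]
tool_rot: [0.999, 0.054, -0.001, -0.001]
ft_force: [0.0, -0.2, -0.7]
grip_width: 0.0856
grasp_force: 0.0
```

```bash
python3 - <<'E'
from h import *
o=bot.get_obs(); print(o['eef_pos'],R.from_quat(o['tool_rot']).as_matrix().round(4)[:2,:2].tolist())
c=snap('wrist'); np.savez('w4',**c); print(c['xyz'])
cv2.imwrite('pics/w4.png',cv2.resize(c['image'][40:340,150:550,::-1],None,fx=2,fy=2))
E
```

```text
[ 0.37858379 -0.19709611  0.20193882] [[0.9942, 0.1078], [0.1078, -0.9942]]
[ 0.45396334 -0.1880122   0.34374578]
```

View pics/w4.png

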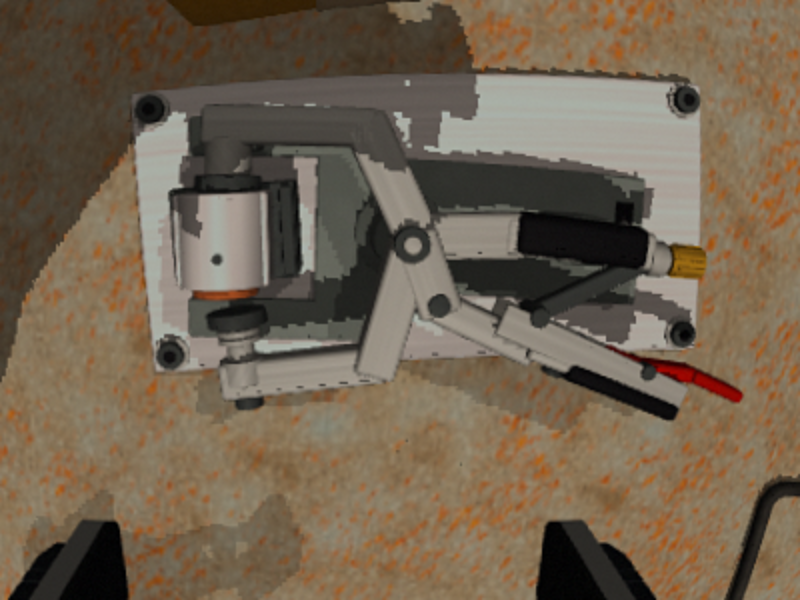

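The jaws are open and the bush flange sits flush against the block at crop (225,293). The block's oil hole is at (216,259) and the bolts are at (150,108), (686,100), (682,333) and (171,355).

```bash
python3 - <<'E'
from h import *
c=dict(np.load('w4.npz')); T=np.array([.3786,-.1971]); M=np.array([[.9942,.1078],[.1078,-.9942]])
f=lambda u,v,h: fray(c,150+u/2,40+v/2,h)[:2]
B=np.array([f(*p,.012) for p in((150,108),(686,100),(682,333),(171,355))])
ex=B[0]+B[3]-B[1]-B[2]; ex/=np.linalg.norm(ex); ey=np.array([-ex[1],ex[0]]); ct=B.mean(0)
print(ct,ex,np.arctan2(*ex[::-1]))
def show(n,p): print(n,p.round(4),'plate',((p-ct)@np.c_[ex,ey]*1e3-[15.5,0]).round(1),'tool',((p-T)@M*1e3).round(1))
show('nest',ct+.0855*ex)
for n,u,v,h in(('hole',216,259,.078),('top backL',178,190,.066),('top backR',268,190,.066),('top frontL',183,290,.066),('top frontR',270,287,.066),('pivot',411,244,.071),('screw',705,262,.062)): show(n,f(u,v,h))
# wrist depth points of the block top (ridge)
K=c['camera_matrix']; v,u=np.mgrid[:480,:640]; x=(u-K[0,2])/K[0,0]; y=(v-K[1,2])/K[1,1]; r=np.hypot(x,y); z=c['z_map']; s=np.tan(r)/r*z
P=np.stack([x*s,-y*s,-z],-1)@c['R'].T+c['xyz']
q=P[40+185//2:40+300//2,150+160//2:150+310//2].reshape(-1,3); q=q[(q[:,2]>.0500)&(q[:,2]<.084)]
pl=(q[:,:2]-ct)@np.c_[ex,ey]*1e3-[15.5,0]
for lo,hi in((.074,.08),(.068,.074),(.06,.068),(.05,.06)):
    k=(q[:,2]>lo)&(q[:,2]<hi); print(lo,k.sum(),np.percentile(pl[k],[2,50,98],axis=0).round(1).tolist())
k=(q[:,2]>.0765); rr=cv2.minAreaRect((pl[k]).astype('f4')); print(rr)
E
```

```text
[ 0.43787846 -0.23566075] [-0.15567707  0.987808  ] 1.7271091690166813
nest [ 0.4246 -0.1512] plate [70.  0.] tool [ 50.6 -40.7]
hole [ 0.4178 -0.1497] plate [72.5  6.4] tool [ 44.1 -42.9]
top backL [ 0.4412 -0.1313] plate [ 87.  -19.5] tool [ 69.3 -58.6]
top backR [ 0.4439 -0.1652] plate [ 53.2 -17. ] tool [ 68.4 -24.7]
top frontL [ 0.4032 -0.1361] plate [88.2 18.8] tool [ 31. -58.]
top frontR [ 0.4075 -0.1694] plate [54.7 19.7] tool [ 31.7 -24.4]
pivot [ 0.43   -0.2197] plate [1.5 5.3] tool [48.6 28. ]
screw [ 0.4402 -0.3447] plate [-123.6   14.7] tool [ 45.3 153.4]
0.074 1295 [[62.1, -17.0], [71.7, 0.0], [82.1, 17.5]]
0.068 903 [[56.8, -20.2], [65.6, 0.5], [88.1, 21.7]]
0.06 357 [[53.8, -19.6], [57.1, -1.4], [90.3, 21.6]]
0.05 80 [[53.7, -18.6], [54.8, -0.7], [79.7, 17.3]]
((71.71904754638672, 0.06889915466308594), (36.07265853881836, 15.732826232910156), 88.50939178466797)
```

drive_tool(slide=[[0.1,-0.083,0],[0.2,-0.166,0],[0.2,-0.166,0.1],[0.2,-0.166,0.25],[0.2,-0.166,0.38],[0.2,-0.166,0.42],[0.2,-0.166,0.42],[0.2,-0.166,0.42]], rotation=[[0,0,0],[0,0,0],[0,0,0],[0,0,0],[0,0,0],[0,0,0],[0,0,0],[0,0,0]], gripper=0.62)

```text
clock: 20.4
eef_pos: [0.4265, -0.1536, 0.0983]
tool_rot: [0.999, 0.052, 0.001, 0.0]
ft_force: [-0.2, -0.0, 1.1]
grip_width: 0.053
grasp_force: 0.0
```

```bash
python3 - <<'E'
from h import *
o=bot.get_obs(); print(o['eef_pos'],o['ft_force'],o['grip_width'])
c=snap('wrist'); np.savez('w5',**c)
cv2.imwrite('pics/w5.png',cv2.resize(c['image'][100:400,130:530,::-1],None,fx=2,fy=2))
E
```

```text
[ 0.42646595 -0.15356255  0.09826732] [-0.17330103 -0.02467735  1.14335994] 0.053043391185639936
```

View pics/w5.png

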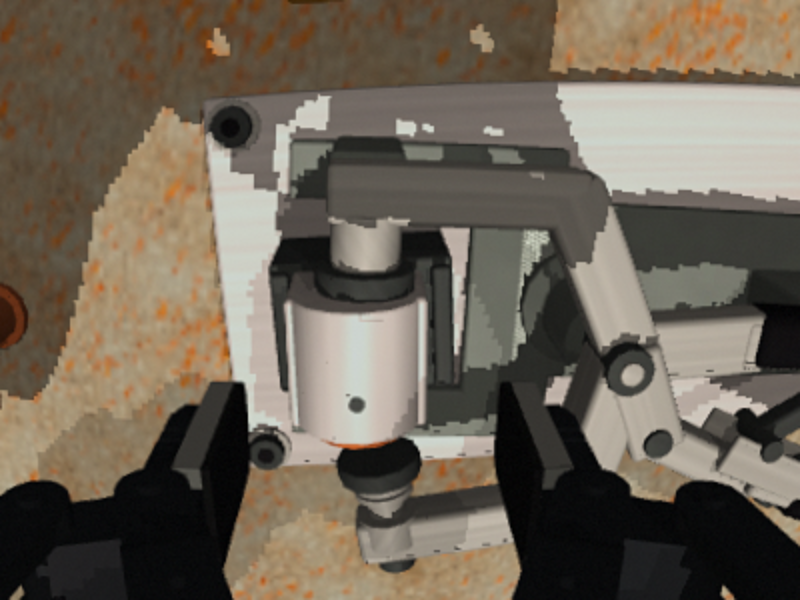

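The fingers straddle the block (inner edges at crop 245 and 500). The block's edges are at about 290 and 424 and its oil hole at (357,405), slightly left of centre.

```bash
python3 - <<'E'
from h import *
c=dict(np.load('w5.npz')); o=bot.get_obs(); T=o['eef_pos'][:2]; M=R.from_quat(o['tool_rot']).as_matrix()[:2,:2]
for n,u,v,h in(('hole',357,405,.078),('bL',287,278,.066),('bR',428,300,.066),('fL',292,432,.066),('fR',424,422,.066),('nestL',277,340,.046),('nestR',455,340,.046)):
    print(n,((fray(c,130+u/2,100+v/2,h)[:2]-T)@M*1e3).round(1))
K=c['camera_matrix']; v,u=np.mgrid[:480,:640]; x=(u-K[0,2])/K[0,0]; y=(v-K[1,2])/K[1,1]; r=np.hypot(x,y); z=c['z_map']; s=np.tan(r)/r*z
P=np.stack([x*s,-y*s,-z],-1)@c['R'].T+c['xyz']; q=P[230:325,262:370].reshape(-1,3)
t=(q[:,:2]-T)@M*1e3
for lo,hi in((.076,.08),(.068,.076),(.056,.068)):
    k=(q[:,2]>lo)&(q[:,2]<hi); print(lo,k.sum(),np.percentile(t[k],[2,50,98],axis=0).round(1).tolist() if k.any() else '')
E
```

```text
hole [-8.1 -4.5]
bL [ 20.7 -21.8]
bR [14.9 13.1]
fL [-22.6 -22.3]
fR [-19.4  13. ]
nestL [ -4.  -27.7]
nestR [-4.  22.7]
0.076 1585 [[-18.6, -11.6], [-0.9, -5.1], [15.4, 2.1]]
0.068 3198 [[-22.1, -20.0], [4.4, -2.7], [22.3, 10.0]]
0.056 1247 [[-31.9, -22.7], [15.3, -2.8], [25.1, 13.0]]
```

drive_tool(slide=[[-0.006,-0.018,0],[-0.006,-0.018,0.03],[-0.006,-0.018,0.08],[-0.006,-0.018,0.13],[-0.006,-0.018,0.17],[-0.006,-0.018,0.193],[-0.006,-0.018,0.193],[-0.006,-0.018,0.193]], rotation=[[0,0,0],[0,0,0],[0,0,0],[0,0,0],[0,0,0],[0,0,0],[0,0,0],[0,0,0]])

```text
clock: 21.45
eef_pos: [0.4237, -0.1487, 0.0491]
tool_rot: [0.999, 0.052, 0.0, 0.0]
ft_force: [1.0, -0.1, -0.4]
grip_width: 0.0533
grasp_force: 0.0
```

drive_tool(slide=[[0,0,0],[0,0,0],[0,0,0],[0,0,0],[0,0,0],[0,0,0],[0,0,0],[0,0,0]], rotation=[[0,0,0],[0,0,0],[0,0,0],[0,0,0],[0,0,0],[0,0,0],[0,0,0],[0,0,0]], gripper=0)

```text
clock: 22.45
eef_pos: [0.4241, -0.1498, 0.0497]
tool_rot: [0.999, 0.052, 0.001, 0.001]
ft_force: [-0.9, -5.3, 6.7]
grip_width: 0.0348
grasp_force: 60.8
```

drive_tool(slide=[[0,0,-0.01],[0,0,-0.025],[0,0,-0.04],[0,0,-0.055],[0,0,-0.07],[0,0,-0.085],[0,0,-0.1],[0,0,-0.1]], rotation=[[0,0,0],[0,0,0],[0,0,0],[0,0,0],[0,0,0],[0,0,0],[0,0,0],[0,0,0]])

```text
clock: 23.45
eef_pos: [0.4237, -0.1486, 0.0742]
tool_rot: [0.999, 0.052, 0.0, 0.0]
ft_force: [0.0, 0.2, -2.2]
grip_width: 0.0348
grasp_force: 60.4
```

```bash
python3 - <<'E'
from h import *
c=snap('wrist')
cv2.imwrite('pics/w6.png',cv2.resize(c['image'][100:400,130:530,::-1],None,fx=2,fy=2))
E
```

```text
(no output)
```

View pics/w6.png

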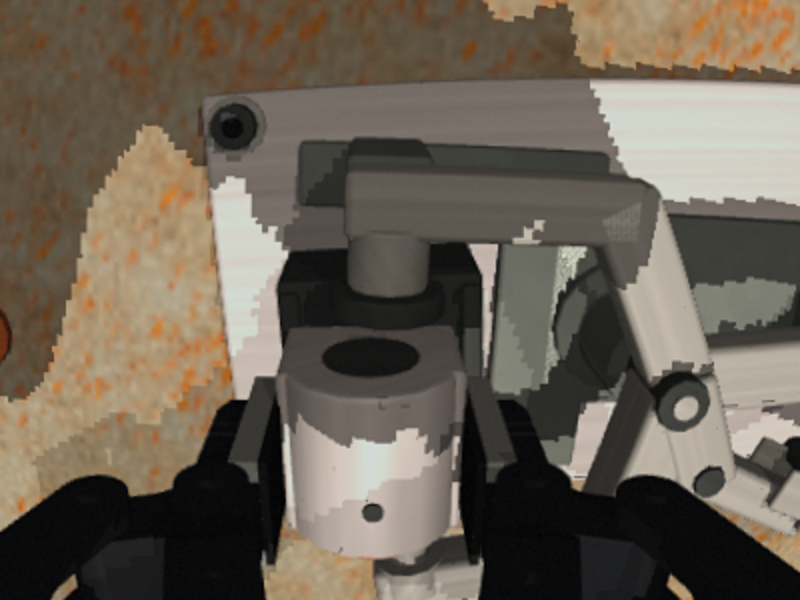

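Block is held level (flat end at crop (370,360), bore visible) and clear of the nest. Lift straight up, then draw back.

drive_tool(slide=[[0,0,-0.1],[0,0,-0.28],[0,0,-0.46],[0,0,-0.62],[0,0,-0.72],[-0.12,0,-0.72],[-0.28,0,-0.72],[-0.42,0,-0.72]], rotation=[[0,0,0],[0,0,0],[0,0,0],[0,0,0],[0,0,0],[0,0,0],[0,0,0],[0,0,0]])

```text
clock: 24.5
eef_pos: [0.3175, -0.1594, 0.2535]
tool_rot: [0.999, 0.053, -0.0, -0.0]
ft_force: [0.4, -1.2, -1.1]
grip_width: 0.0349
grasp_force: 60.4
```

drive_tool(slide=[[0,-0.08,0],[0,-0.2,0],[0,-0.35,0],[0,-0.5,0],[0,-0.65,0],[0,-0.8,0],[0,-0.9,0],[0,-0.95,0]], rotation=[[0,0,0],[0,0,0],[0,0,0],[0,0,0],[0,0,0],[0,0,0],[0,0,0],[0,0,0]])

```text
clock: 25.5
eef_pos: [0.2981, 0.0463, 0.2538]
tool_rot: [0.998, 0.065, -0.001, -0.012]
ft_force: [-0.5, -0.4, -1.6]
grip_width: 0.0346
grasp_force: 60.4
```

drive_tool(slide=[[0,0,0],[0.08,-0.1,0],[0.18,-0.25,0],[0.3,-0.42,0],[0.42,-0.6,0],[0.52,-0.74,0],[0.556,-0.792,0],[0.556,-0.792,0]], rotation=[[0,0,0],[0,0,0],[0,0,0],[0,0,0],[0,0,0],[0,0,0],[0,0,0],[0,0,0]])

```text
clock: 26.5
eef_pos: [0.4269, 0.1102, 0.258]
tool_rot: [0.994, 0.102, -0.005, -0.036]
ft_force: [0.1, -0.6, -1.6]
grip_width: 0.035
grasp_force: 60.3
```

drive_tool(slide=[[0,0,0.02],[0,0,0.1],[0,0,0.25],[0,0,0.4],[0,0,0.55],[0,0,0.68],[0,0,0.76],[0,0,0.76]], rotation=[[0,0,0],[0,0,0],[0,0,0],[0,0,0],[0,0,0],[0,0,0],[0,0,0],[0,0,0]])

```text
clock: 27.5
eef_pos: [0.4222, 0.1161, 0.0674]
tool_rot: [0.994, 0.107, -0.007, -0.039]
ft_force: [-0.7, -0.1, -1.1]
grip_width: 0.0349
grasp_force: 60.4
```

```bash
python3 - <<'E'
from h import *
o=bot.get_obs(); print(o['joint_pos'].round(3),o['eef_pos'],R.from_quat(o['tool_rot']).as_matrix().round(3).tolist())
c=dict(np.load('top.npz')); W=world(c)
for (u,v) in((235,243),(250,232),(213,230),(262,245),(215,262),(248,290)): print(u,v,W[v,u].round(3))
E
```

```text
[ 0.214  0.275 -0.419  0.884  0.078  3.141] [0.42223269 0.11612916 0.0673992 ] [[0.977, 0.211, -0.023], [0.213, -0.974, 0.075], [-0.007, -0.078, -0.997]]
235 243 [0.502 0.118 0.009]
250 232 [0.515 0.065 0.089]
213 230 [ 0.541  0.179 -0.003]
262 245 [ 0.497  0.048 -0.001]
215 262 [0.453 0.17  0.008]
248 290 [0.372 0.073 0.075]
```

Joint 6 hit its limit: the yaw must turn with the base. I lift straight up first, then yaw the tool.

drive_tool(slide=[[0,0,-0.15],[0,0,-0.35],[0,0,-0.55],[0,0,-0.7],[0,0,-0.76],[0,0,-0.76],[0,0,-0.76],[0,0,-0.76]], rotation=[[0,0,0],[0,0,0],[0,0,0],[0,0,0],[0,0,-0.25],[0,0,-0.5],[0,0,-0.75],[0,0,-1]])

```text
clock: 28.5
eef_pos: [0.4279, 0.1021, 0.2597]
tool_rot: [0.935, 0.351, 0.006, -0.039]
ft_force: [0.1, -0.1, -1.6]
grip_width: 0.0347
grasp_force: 60.3
```

```bash
python3 - <<'E'
from h import *
o=bot.get_obs(); print(o['joint_pos'].round(3),o['eef_pos'],R.from_quat(o['tool_rot']).as_matrix().round(3).tolist())
E
```

```text
[ 0.18   0.111 -0.082  1.38   0.078  2.603] [0.42793029 0.10208378 0.25970484] [[0.753, 0.658, -0.017], [0.657, -0.75, 0.077], [0.038, -0.069, -0.997]]
```

drive_tool(slide=[[0,0,0],[0,0,0],[0,0,0],[0,0,0],[0,0,0],[0,0,0],[0,0,0],[0,0,0]], rotation=[[0,0,-0.2],[0,0,-0.4],[0,0,-0.4],[0,0,-0.4],[0,0,-0.4],[0,0,-0.4],[0,0,-0.4],[0,0,-0.4]])

```text
clock: 29.5
eef_pos: [0.4281, 0.1022, 0.2581]
tool_rot: [0.897, 0.441, 0.008, -0.038]
ft_force: [0.1, 0.1, -1.7]
grip_width: 0.0346
grasp_force: 60.3
```

```bash
cat > g.py <<'E'
from h import *
import sys
o=bot.get_obs(); M=R.from_quat(o['tool_rot']).as_matrix(); print(o['joint_pos'].round(3),o['eef_pos'].round(4),M.round(3).tolist())
yaw=np.arctan2(M[1,0],M[0,0]); D=np.array([[np.cos(yaw),np.sin(yaw),0],[np.sin(yaw),-np.cos(yaw),0],[0,0,-1]])
print('yaw',yaw,'level rot units',R.from_matrix(M.T@D).as_rotvec()/.5)
t=np.array([float(a) for a in sys.argv[1:4]]); print('slide units',M.T@(t-o['eef_pos'])/.25)
E
python3 g.py .4115 .2885 .25
```

```text
[ 0.18   0.114 -0.083  1.379  0.078  2.408] [0.4281 0.1022 0.2581] [[0.611, 0.791, -0.019], [0.79, -0.608, 0.076], [0.049, -0.061, -0.997]]
yaw 0.9125578076993804 level rot units [-0.12316538 -0.09760734  0.00300701]
slide units [ 0.54673883 -0.50372761  0.09041802]
```

drive_tool(slide=[[0.06,-0.05,0.01],[0.16,-0.15,0.03],[0.28,-0.26,0.05],[0.4,-0.37,0.07],[0.5,-0.46,0.08],[0.547,-0.504,0.09],[0.547,-0.504,0.09],[0.547,-0.504,0.09]], rotation=[[-0.03,-0.02,0],[-0.06,-0.05,0],[-0.1,-0.08,0],[-0.123,-0.098,0],[-0.123,-0.098,0],[-0.123,-0.098,0],[-0.123,-0.098,0],[-0.123,-0.098,0]])

```text
clock: 30.5
eef_pos: [0.4115, 0.2876, 0.2501]
tool_rot: [0.898, 0.441, -0.0, 0.0]
ft_force: [-0.8, -0.7, -2.5]
grip_width: 0.0347
grasp_force: 60.5
```

```bash
python3 g.py .4115 .2885 .020
```

```text
[ 6.100e-01  2.380e-01  5.100e-02  1.384e+00 -1.000e-03  2.839e+00] [0.4115 0.2876 0.2501] [[0.611, 0.791, -0.0], [0.791, -0.611, -0.001], [-0.001, 0.0, -1.0]]
yaw 0.9131800115234312 level rot units [7.12876784e-04 1.66733085e-03 2.97150385e-07]
slide units [ 0.00364711 -0.0027201   0.9204555 ]
```

drive_tool(slide=[[0,0,0.1],[0,0,0.25],[0,0,0.42],[0,0,0.58],[0,0,0.72],[0,0,0.84],[0,0,0.9],[0,0,0.92]], rotation=[[0,0,0],[0,0,0],[0,0,0],[0,0,0],[0,0,0],[0,0,0],[0,0,0],[0,0,0]])

```text
clock: 31.5
eef_pos: [0.4116, 0.2878, 0.0199]
tool_rot: [0.898, 0.441, -0.0, 0.0]
ft_force: [0.1, -0.2, -0.3]
grip_width: 0.035
grasp_force: 60.5
```

drive_tool(slide=[[0,0,0.005],[0,0,0.01],[0,0,0.015],[0,0,0.02],[0,0,0.025],[0,0,0.03],[0,0,0.035],[0,0,0.036]], rotation=[[0,0,0],[0,0,0],[0,0,0],[0,0,0],[0,0,0],[0,0,0],[0,0,0],[0,0,0]])

```text
clock: 32.5
eef_pos: [0.4114, 0.2885, 0.0111]
tool_rot: [0.897, 0.441, -0.0, 0.0]
ft_force: [0.5, -1.1, -2.3]
grip_width: 0.0345
grasp_force: 60.5
```

drive_tool(slide=[[0,0,0.001],[0,0,0.002],[0,0,0.004],[0,0,0.005],[0,0,0.006],[0,0,0.007],[0,0,0.008],[0,0,0.008]], rotation=[[0,0,0],[0,0,0],[0,0,0],[0,0,0],[0,0,0],[0,0,0],[0,0,0],[0,0,0]])

```text
clock: 33.5
eef_pos: [0.4115, 0.2886, 0.0095]
tool_rot: [0.897, 0.441, 0.0, 0.0]
ft_force: [-0.9, -0.5, 2.2]
grip_width: 0.035
grasp_force: 60.9
```

drive_tool(slide=[[0,0,0.001],[0,0,0.002],[0,0,0.002],[0,0,0.002],[0,0,0.002],[0,0,0.002],[0,0,0.002],[0,0,0.002]], rotation=[[0,0,0],[0,0,0],[0,0,0],[0,0,0],[0,0,0],[0,0,0],[0,0,0],[0,0,0]])

```text
clock: 34.5
eef_pos: [0.4115, 0.2886, 0.0094]
tool_rot: [0.897, 0.441, 0.0, 0.0]
ft_force: [-2.4, -2.2, 6.8]
grip_width: 0.0347
grasp_force: 61.6
```

drive_tool(slide=[[0,0,0],[0,0,0],[0,0,0],[0,0,0],[0,0,0],[0,0,0],[0,0,0],[0,0,0]], rotation=[[0,0,0],[0,0,0],[0,0,0],[0,0,0],[0,0,0],[0,0,0],[0,0,0],[0,0,0]], gripper=0.62)

```text
clock: 35.5
eef_pos: [0.4115, 0.2886, 0.0087]
tool_rot: [0.897, 0.441, -0.0, 0.0]
ft_force: [0.6, 1.1, 0.2]
grip_width: 0.0527
grasp_force: 0.0
```

drive_tool(slide=[[0,0,-0.03],[0,0,-0.08],[0,0,-0.16],[0,0,-0.28],[0,0,-0.42],[0,0,-0.56],[0,0,-0.6],[0,0,-0.6]], rotation=[[0,0,0],[0,0,0],[0,0,0],[0,0,0],[0,0,0],[0,0,0],[0,0,0],[0,0,0]])

```text
clock: 36.5
eef_pos: [0.4118, 0.2888, 0.1595]
tool_rot: [0.897, 0.441, 0.001, -0.0]
ft_force: [0.4, -0.0, -0.1]
grip_width: 0.0528
grasp_force: 0.0
```

```bash
python3 - <<'E'
from h import *
a=snap('wrist')['image'][60:360,100:500]; b=snap('top')['image'][200:350,110:310]; d=snap('top')['image'][225:305,310:435]
cv=lambda i,s: cv2.resize(i[:,:,::-1],s)
cv2.imwrite('pics/fin.png',np.hstack([cv(a,(400,600)) if 0 else np.vstack([cv(a,(400,300)),cv(b,(400,300))]),np.vstack([cv(d,(400,256)),np.zeros((344,400,3),'u1')])]))
E
```

```text
(no output)
```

View pics/fin.png

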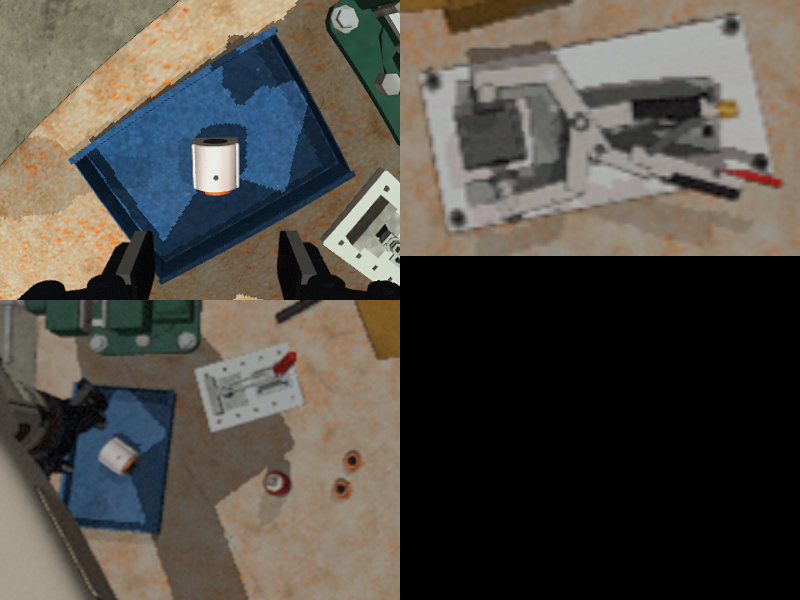

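The block stands upright in the tray at (215,165) with the bush flange seated. The pliers are open and the other items have not moved.

```bash
python3 -c "
from workcell import bot
print(bot.job_done())"
```

```text
the job is handed in; nothing more can be done
None
```

I pressed the bush home, locked and then released the pliers, and stood the finished block upright in the blue tray; the job was handed in at about 37 s, and the hand-in gave back no verdict.

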